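# Unhook the keyhole bracket and set it in the fixture

### The job

Take the angle bracket (the hung part with a foot and a web) off its two screws on the rack: lift it until the round parts of its keyholes are over the screw heads, then pull it straight off without wrenching. Then set it down gently, standing upright on its foot wholly on the fixture plate, with the back of its upright leg flush against the plate's low fence, and let go. Leave the flat plate hanging, and do not disturb the grinding disc, the steel puck or the spanner.

Things in the scene. Friction and masses are not known exactly. Their poses are not given: they have to be found in the camera images.
- bracket_mid (a point): Plain grey-metal angle bracket, 0.3 to 0.6 kg, hung by its upright leg on two screws of the rack, its underside 50 above the bench, leaning at most 2 degrees. Axes: x out of its back, the way its foot points; y across; z up. Site: mid-width, 55 above the underside, 27 in front of the leg's back. Leg 100 wide, 110 high, 4 thick; foot 100 wide, 60 deep from the leg's back, 4 thick (mm).
- bracket_web (a point): Where to grip the bracket: a point in its web, 73 mm above its underside and 27 in front of the leg's back. The web is a plain upright wall on the foot in mid-width: 10 thick (y), 46 deep (x, 23 either side of the point), its top 17 above the point, the foot's top 69 below. Axes as the bracket's.
- bracket_holes (a point): In the leg's back face, midway between the two round holes of its keyholes, 62 mm above the underside. Holes 22 diameter at y = -32 and +32; from each a slot 9.5 wide rises, ending 30 above the hole's centre, where the screw's shank sits while it hangs. So raise it 27 (4 either way) to bring the holes over the heads, then pull along +x by 15 or more. Axes as the bracket's.
- rack: Fixed grey steel rack. Origin on the bench below the middle of its face; x straight out of the face (pull-off direction, away from the robot), y along it, z up. Face 290 wide, 190 high, 10 thick; base 85 deep behind it (mm). Two hanging places, at y = -75 and +75, each with two screws 32 either side, at z = 139. Shank 6 diameter; head 14 diameter, from 6 to 10 out of the face.
- fixture: Fixed steel fixture plate on the bench. Origin on the bench below the middle of the fence's front face; x away from the fence over the free plate, y along the fence, z up. Plate x -20 to 110, y -80 to 80, top at z = 12 (mm). Fence: low bar 140 long, x -16 to 0, top at z = 32. The bracket's back goes against the fence, its foot pointing along +x.
- flatplate_mid (a point): Bystander at the rack's other place: flat metal plate 100 x 110 x 4 with the same keyholes but no foot and no web. Site at its centre; z up. It stays hanging.
- disc_mid (a point): Bystander: dark grinding disc, 114 diameter, 6 thick, lying on the bench. Site at its centre.
- puck_center (a point): Bystander: steel puck, 38 diameter, 22 high, standing on the bench. Site at its centre.
- spanner_grip (a point): Bystander: spanner lying flat on the bench, about 0.18 m long. Site on its handle.
Mind the look-alikes: they are no part of the job. Of the things like the part that bears bracket_mid, leave any that is orange or yellow; of the rest the smaller one is meant.

How it is judged:
On the way:
1. the bracket is clear of the screws, in front of the rack, still off the bench (x of bracket_mid in the frame of rack above 0.045 m and height (world z) of bracket_mid above 0.09 m), for 0.1 s.
At the end, for the whole second after the job is handed in: The bracket stands upright (within 0.06 rad) on its foot on the fixture plate (height within 4 mm), its back within 5 mm of the fence and parallel to it within 0.08 rad, its foot wholly on the plate (centre within 30 mm of the fence's middle) (z of bracket_mid in the frame of fixture between 0.063 and 0.071 m and x of bracket_mid in the frame of fixture between 0.022 and 0.032 m and y of bracket_mid in the frame of fixture between -0.03 and 0.03 m and angle between bracket_mid's own z axis and vertical below 0.06 rad and angle between the x axis of bracket_mid and the x axis of fixture, either way round below 0.08 rad); the robot touches nothing.
It fails at once if the bracket is wrenched against the rack or its screws (over 60 N) (contact force between bracket and rack above 60 N).
It fails at once if the bracket is slammed on the fixture (over 60 N) (contact force between bracket and fixture above 60 N).
It fails at once if the bracket is dropped: let go, off the rack, more than 8 mm above the fixture plate, or fallen on the bench ((x of bracket_mid in the frame of rack above 0.045 m and height (world z) of bracket_mid above 0.075 m and contact force between the fingers and bracket below 0.05 N) or height (world z) of bracket_mid below 0.05 m).
It fails at once if the flat plate is disturbed by more than 15 mm (distance of flatplate_mid from where it was at the start of the episode above 0.015 m).
It fails at once if the disc, puck or spanner is moved by more than 20 mm (distance of any of disc_mid, puck_center, spanner_grip from where it was at the start of the episode above 0.02 m).
It also fails if it takes over 50 s, if anything falls off the work surface, if the arm or the gripper's body presses on something with over 40 N, if the wrist force passes 120 N, or if a joint passes its speed limit or range.

### The arm

A 7-joint arm with a two-finger parallel gripper is mounted at the origin on the work surface. World frame = base frame: x ahead of the robot, y to its left, z up, the work surface at z = 0. Lengths are in m, angles in rad, forces in N, time in s.
With the tool pointing down it reaches from about 0.4 to 0.875 m from the base axis. Payload 19.3 kg.
Tool frame: the origin (TCP) lies at the very end of the fingers, on their centre line; the grasp point (between the pads) lies 19 mm behind it; z points along the fingers, y is the line along which they close (so a half turn about z gives the same grasp; the last joint's range is limited). The gripper opens to 85 mm and grips with 20 to 120 N. Pads are 22 mm wide; open, the fingers measure 114 mm over their backs; the gripper's body (76 mm by 85 mm) begins 54 mm behind the grasp point. The pads swing forward as they close: fully open they stand 13 mm farther back than shut.
Start: joints at [1.244, 0.521, -0.036, 1.599, 0.021, 1.021, -0.113], TCP at [0.159, -0.605, 0.231] pointing down, gripper open.
Joint ranges: [-2.91, 2.91], [-0.3, 2.13], [-1.5, 1.42], [0.17, 2.43], [-1.26, 4.41], [0.16, 1.93], [-2.52, 2.52]. Speed limits (rad/s): [1.89, 1.89, 2.39, 2.39, 3.01, 3.01, 3.01].

### API

Orientations are given as [roll, pitch, yaw] about the fixed x, y, z axes, in that order (R = Rz(yaw) Ry(pitch) Rx(roll)).
In Python, from workcell import monitor, optics, job_done gives the robot as it stands.
- The arm moves only by the shell command python3 -m handwheel 'ROWS' [FORCE]. ROWS is JSON, a list of rows, each an object of numbers: "dx", "dy", "dz": the shift along the tool's x, y, z in cm; "wx", "wy", "wz": the turn, a rotation vector about the tool's x, y, z in rad; "claw": the opening in per cent of the stroke, from 0 (shut) to 100 (fully open). A call has 1 to 8 rows; each row shifts and turns the commanded pose from where the row before left it, along the tool's axes as they then stand; what a row does not reach is not made up. A row lasts 1/8 s, in which the tool goes at most 62.5 mm and 10.7 degrees, less where a joint would pass 70% of its speed; a pose out of reach is approached as far as the arm can. A call with a gripper value outside its range is refused whole. The fingers move at their own pace and stop on an object; FORCE is the grip in N (left out, the last holds). Time passes only in rows, so rows that do not move let the fingers close. It gives the time, the measured TCP pose, the force, the opening and the grip force at its end, in the units of the state.
- monitor.observe(): the state, without advancing time (a new reading comes with each control period).
- optics.grab_frame(name): name is "side" or "top"; returns a dict with "frame" (480x640x3 uint8, blue, green, red), "fovy" (degrees; the focal length in pixels is half the picture's height over the tangent of half this angle, whatever the lens; pixels are square), "cx", "cy" (the principal point, pixels), "R" (3x3) and "t" (3): a world point X has camera coordinates R X + t. Camera axes: x right, y down, z forward; pixel columns grow to the right and rows downward; lengths in m; the calibration is good to about 2 mm. A picture is of the moment at which its call begins. There is no depth.
- job_done(): hands the job in; it is judged then, once.
Trained networks look in the newest picture that a camera, given by its name, has taken for a name from the list of things; names that differ only in an ending like _2 or _b are one class to them, and where a whole thing is asked for, a point or a joint stands for the part that bears it (a point fixed in the world has none). Each returns a list of dicts, best first, with "p" (0 to 1); they miss things now and then, are a little off and sometimes report something else, mostly with a low value. They report only what shows in the picture. A call takes as long as a camera call. They do not tell look-alikes from the thing itself.
- optics.masks_of(name, camera): "region" (480x640 bool, what is visible of it) and "rect" ([left, top, width, height] in pixels, round what is visible of it).
The state is a dict: "clock": time; "qpos": joint angles; "qd": joint speeds; "joint_efforts": joint torques, N m; "position": TCP position; "tool_rot": TCP orientation; "force": force on the tool from outside, world axes, zero at the start; "moment": the same for the moment, N m; "grip_width": finger opening in m; "finger_force": force on a finger pad.
Only numpy, scipy, OpenCV 4.12 (cv2) and the standard library are available. Lean on these libraries where they do the work, as an engineer would, in place of code of your own. Each camera call takes 0.05 s, during which the arm holds its last target. There are 200 camera calls.

## Working session

There is one attempt and no reset: what is moved stays moved. The work goes in short steps, Python scripts to look and compute and a shell command to move; the robot and the scene stay as the last step left them, time stands still between calls to the robot, and variables do not carry over. Pictures are saved under pics/ and viewed, at most 10 in all, crops included, and the job is handed in when it is done.

```bash
mkdir -p pics; ls; cat > h.py <<'E'
import numpy as np, cv2, json
from workcell import monitor, optics, job_done
def cam(n):
    f=optics.grab_frame(n); f['f']=240/np.tan(np.radians(f['fovy'])/2); f['R']=np.array(f['R']); f['t']=np.array(f['t']); return f
def proj(f,X):
    c=np.atleast_2d(X)@f['R'].T+f['t']; return np.c_[f['cx']+f['f']*c[:,0]/c[:,2], f['cy']+f['f']*c[:,1]/c[:,2]]
def ray(f,u,v):
    d=f['R'].T@np.array([(u-f['cx'])/f['f'],(v-f['cy'])/f['f'],1]); return -f['R'].T@f['t'], d
def onz(f,u,v,z):
    o,d=ray(f,u,v); return o+d*(z-o[2])/d[2]
E
python3 - <<'E'
from h import *
s=monitor.observe(); print({k:np.round(v,3).tolist() for k,v in s.items()})
for n in ('side','top'):
    f=cam(n); cv2.imwrite(f'pics/{n}0.png',f['frame']); print(n,f['fovy'],f['cx'],f['cy'],np.round(-f['R'].T@f['t'],3),np.round(f['R'],3).tolist(),[k for k in f])
    for m in ['bracket_mid','rack','fixture','flatplate_mid','disc_mid','puck_center','spanner_grip']:
        print(m,[(round(d['p'],2),np.round(d['rect']).tolist()) for d in optics.masks_of(m,n)])
E
```

```text
pics
{'clock': 0.0, 'qpos': [1.244, 0.522, -0.036, 1.6, 0.021, 1.021, -0.113], 'qd': [0.0, 0.001, 0.001, 0.0, -0.001, -0.001, 0.001], 'joint_efforts': [-0.004, -92.711, 1.978, -36.994, 0.018, 0.008, 0.0], 'position': [0.159, -0.604, 0.231], 'tool_rot': [-3.14, 0.0, 0.257], 'force': [0.095, 0.087, 0.159], 'moment': [-0.038, -0.019, -0.026], 'finger_force': 0.0, 'grip_width': 0.085}
side 42.84537508176846 328.29197020474726 237.56519354449242 [0.237 0.922 0.875] [[-0.961, -0.278, 0.011], [-0.183, 0.602, -0.777], [0.209, -0.749, -0.629]] ['frame', 'fovy', 'cx', 'cy', 'R', 't', 'f']
bracket_mid [(0.75, [120.0, 335.0, 98.0, 104.0]), (0.68, [391.0, 206.0, 46.0, 45.0]), (0.62, [290.0, 227.0, 30.0, 79.0])]
rack [(0.63, [316.0, 207.0, 52.0, 186.0])]
fixture [(0.75, [301.0, 195.0, 69.0, 47.0])]
flatplate_mid [(0.72, [319.0, 291.0, 2.0, 6.0])]
disc_mid [(0.55, [215.0, 233.0, 48.0, 37.0])]
puck_center [(0.55, [246.0, 195.0, 17.0, 14.0]), (0.33, [289.0, 231.0, 33.0, 76.0])]
spanner_grip [(0.67, [146.0, 317.0, 84.0, 40.0])]
top 50.99503281215967 317.58642058450914 242.30998321698263 [0.404 0.048 1.011] [[-0.007, -0.999, 0.036], [-0.995, 0.003, -0.101], [0.101, -0.037, -0.994]] ['frame', 'fovy', 'cx', 'cy', 'R', 't', 'f']
bracket_mid [(0.86, [246.0, 215.0, 57.0, 34.0]), (0.8, [84.0, 114.0, 68.0, 100.0]), (0.74, [144.0, 356.0, 78.0, 78.0]), (0.69, [392.0, 292.0, 36.0, 63.0])]
rack [(0.71, [149.0, 230.0, 182.0, 102.0])]
fixture [(0.85, [378.0, 198.0, 85.0, 68.0]), (0.39, [246.0, 214.0, 58.0, 37.0])]
flatplate_mid []
disc_mid [(0.91, [309.0, 118.0, 50.0, 53.0]), (0.34, [245.0, 215.0, 61.0, 38.0])]
puck_center [(0.57, [404.0, 120.0, 22.0, 20.0]), (0.19, [248.0, 215.0, 58.0, 37.0])]
spanner_grip [(0.92, [187.0, 107.0, 31.0, 86.0])]
```

View pics/side0.png

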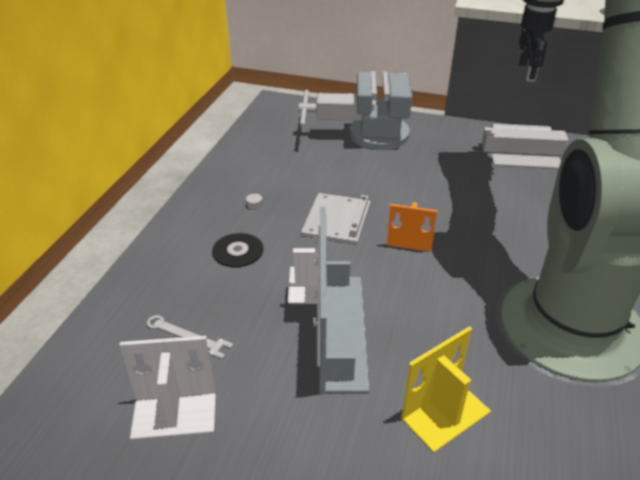

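View pics/top0.png

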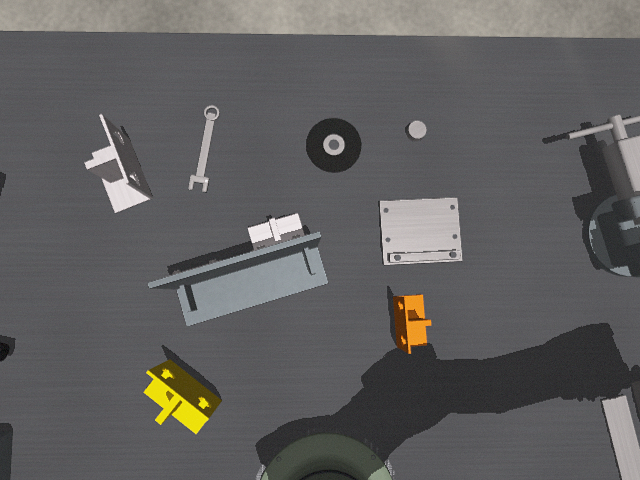

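Top view: the bracket hangs at the rack's right-hand place, about (275,232). The fixture is at (420,231) with its fence on the near side. The grey bracket at (120,165) is the larger look-alike. I'll zoom in to pick keypoints.

```bash
python3 - <<'E'
import cv2
a=cv2.imread('pics/top0.png'); 
cv2.imwrite('pics/topz.png',cv2.resize(a[195:335,140:340],None,fx=4,fy=4,interpolation=cv2.INTER_CUBIC))
b=cv2.imread('pics/side0.png')
cv2.imwrite('pics/fixz.png',cv2.hconcat([cv2.resize(a[190:275,370:470],None,fx=4,fy=4,interpolation=cv2.INTER_CUBIC),cv2.resize(b[235:320,270:370],None,fx=4,fy=4,interpolation=cv2.INTER_CUBIC)]))
E
```

```text
(no output)
```

View pics/topz.png

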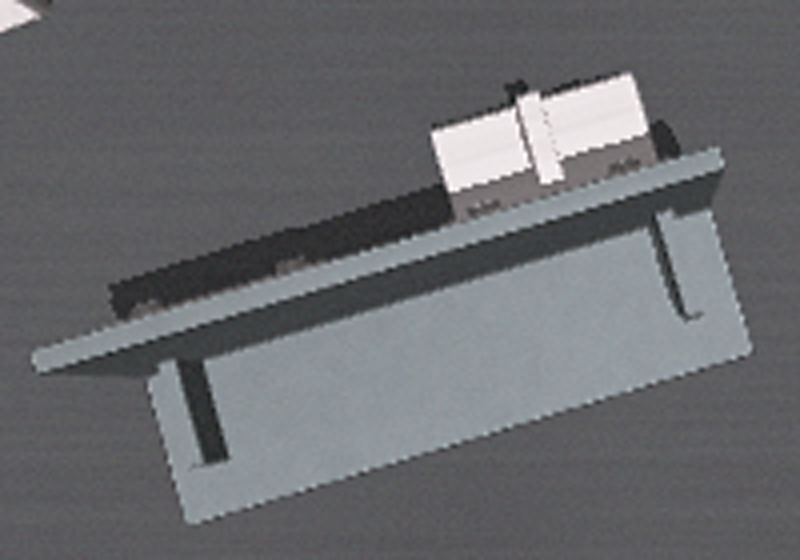

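View pics/fixz.png

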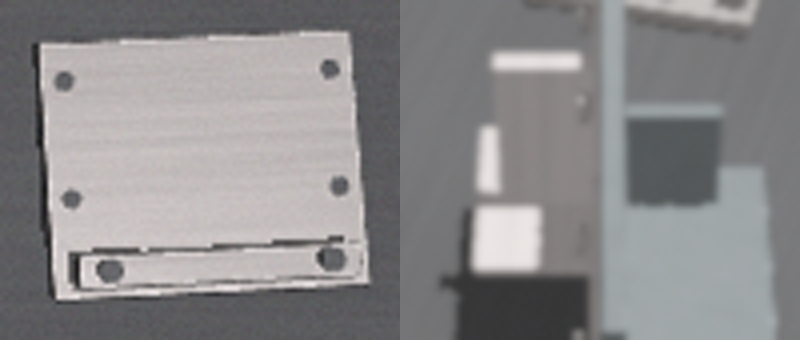

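The crops show clear corners: rack front edge (33,350)-(721,148), web top quad (516,95)...(540,185), and the fixture plate and fence corners. I'll compute the poses from these.

```bash
cat >> h.py <<'E'
def P(f,pts,z,x0,y0): return np.array([onz(f,(u+.5)/4-.5+x0,(v+.5)/4-.5+y0,z) for u,v in pts])
E
python3 - <<'E'
from h import *
f=cam('top'); np.set_printoptions(precision=4,suppress=True)
def sh(n,p): print(n,p[:,:2].tolist() and np.round(p[:,:2],4).tolist(),'len',np.linalg.norm(p-np.roll(p,-1,0),axis=1), 'dir',[round(float(np.degrees(np.arctan2(*(b-a)[[1,0]]))),2) for a,b in zip(p,np.roll(p,-1,0))])
rk=P(f,[(33,350),(721,148)],.19,140,195); sh('rack top',rk)
sh('rack base',P(f,[(192,522),(751,352)],.006,140,195))
web=P(f,[(516,95),(539,92),(563,181),(540,185)],.14,140,195); sh('web',web)
sh('foot',P(f,[(431,130),(631,72)],.054,140,195))
fx=P(f,[(38,44),(350,32),(369,284),(57,300)],.012,370,190); sh('fix',fx)
fe=P(f,[(78,253),(360,241)],.032,370,190); sh('fence front',fe)
# frames
d=rk[1]-rk[0]; d/=np.linalg.norm(d); y=-d; x=np.array([y[1],-y[0],0]); o=rk.mean(0)
W=web-o; print('web in rack x,y',np.round(np.c_[W@x,W@y],4), 'rack o',o,'x',x)
E
```

```text
rack top [[0.4236, 0.291], [0.5049, 0.0136]] len [0.2891 0.2891] dir [-73.68, 106.32]
rack base [[0.3437, 0.2663], [0.4251, -0.0083]] len [0.2865 0.2865] dir [-73.5, 106.5]
web [[0.5345, 0.1008], [0.5358, 0.0908], [0.4967, 0.0803], [0.495, 0.0903]] len [0.0101 0.0404 0.0101 0.0408] dir [-82.53, -164.98, 99.8, 14.92]
foot [[0.5306, 0.1464], [0.5585, 0.0509]] len [0.0995 0.0995] dir [-73.69, 106.31]
fix [[0.5897, -0.1143], [0.596, -0.274], [0.4675, -0.2792], [0.4601, -0.1213]] len [0.1599 0.1286 0.158  0.1298] dir [-87.77, -177.7, 92.66, 3.13]
fence front [[0.482, -0.1288], [0.4875, -0.2689]] len [0.1402 0.1402] dir [-87.78, 92.22]
web in rack x,y [[ 0.0529 -0.0692]
 [ 0.0514 -0.0792]
 [ 0.0109 -0.0783]
 [ 0.0121 -0.0682]] rack o [0.4643 0.1523 0.19  ] x [0.9597 0.2811 0.    ]
```

```bash
cat >> h.py <<'E'
from scipy.spatial.transform import Rotation as Ro
def need(tcp,rpy,grasp=False):
    """shift (cm) in present tool axes and rotvec from the measured pose to the target; grasp: tcp given as grasp point"""
    s=monitor.observe(); R=Ro.from_euler('xyz',s['tool_rot']); T=Ro.from_euler('xyz',rpy)
    tcp=np.array(tcp)+(T.apply([0,0,.019]) if grasp else 0)
    print('tcp',np.round(tcp,4),'d',np.round(100*R.inv().apply(tcp-np.array(s['position'])),2),'w',np.round((R.inv()*T).as_rotvec(),3))
E
cat > g.py <<'E'
from h import *
rp=(np.pi,.35,.285)
def G(x,y,z): 
    o=np.array([.4643,.1523,0]);c,s=np.cos(.2845),np.sin(.2845); return o+[c*x-s*y,s*x+c*y,z]
E
python3 - <<'E'
from g import *
need(G(.035,-.074,.26),rp,True)
E
```

```text
tcp [0.5124 0.0893 0.2422] d [ 51.83 -58.12  -1.09] w [-0.005 -0.35  -0.028]
```

```bash
python3 -m handwheel '[{"dx":2,"dy":-2,"dz":-2.5,"claw":100},{"dx":3.2,"dy":-3.6,"dz":-2.5},{"dx":3.2,"dy":-3.6,"dz":-2},{"dx":3.2,"dy":-3.6,"dz":-1},{"dx":3.2,"dy":-3.6},{"dx":3.2,"dy":-3.6},{"dx":3.2,"dy":-3.6},{"dx":3.2,"dy":-3.6}]' && python3 -m handwheel '[{"dx":3.2,"dy":-3.6},{"dx":3.2,"dy":-3.6},{"dx":3.2,"dy":-3.6},{"dx":3.2,"dy":-3.6},{"dx":3.2,"dy":-3.6},{"dx":3.2,"dy":-3.6},{"dx":3,"dy":-3.6},{}]'; python3 -c "
from g import *
need(G(.035,-.074,.26),rp,True)"
```

```text
tcp [0.5124 0.0893 0.2422] d [ 51.83 -58.12  -1.09] w [-0.005 -0.35  -0.028]schema error: expected keys dx, dy, dz, wx, wy, wz, claw
```

```bash
python3 -m handwheel '[{"dx":2,"dy":-2,"dz":-2.5,"wx":0,"wy":0,"wz":0,"claw":100},{"dx":3.2,"dy":-3.6,"dz":-2.5,"wx":0,"wy":0,"wz":0,"claw":100},{"dx":3.2,"dy":-3.6,"dz":-2,"wx":0,"wy":0,"wz":0,"claw":100},{"dx":3.2,"dy":-3.6,"dz":-1,"wx":0,"wy":0,"wz":0,"claw":100},{"dx":3.2,"dy":-3.6,"dz":0,"wx":0,"wy":0,"wz":0,"claw":100},{"dx":3.2,"dy":-3.6,"dz":0,"wx":0,"wy":0,"wz":0,"claw":100},{"dx":3.2,"dy":-3.6,"dz":0,"wx":0,"wy":0,"wz":0,"claw":100},{"dx":3.2,"dy":-3.6,"dz":0,"wx":0,"wy":0,"wz":0,"claw":100}]' && python3 -m handwheel '[{"dx":3.2,"dy":-3.6,"dz":0,"wx":0,"wy":0,"wz":0,"claw":100},{"dx":3.2,"dy":-3.6,"dz":0,"wx":0,"wy":0,"wz":0,"claw":100},{"dx":3.2,"dy":-3.6,"dz":0,"wx":0,"wy":0,"wz":0,"claw":100},{"dx":3.2,"dy":-3.6,"dz":0,"wx":0,"wy":0,"wz":0,"claw":100},{"dx":3.2,"dy":-3.6,"dz":0,"wx":0,"wy":0,"wz":0,"claw":100},{"dx":3.2,"dy":-3.6,"dz":0,"wx":0,"wy":0,"wz":0,"claw":100},{"dx":3,"dy":-3.6,"dz":0,"wx":0,"wy":0,"wz":0,"claw":100},{"dx":0,"dy":0,"dz":0,"wx":0,"wy":0,"wz":0,"claw":100}]'; python3 -c "
from g import *
need(G(.035,-.074,.26),rp,True)"
```

```text
clock: 1.85
position: [0.3262, -0.278, 0.3115]
tool_rot: [3.141, -0.0, 0.257]
force: [0.3, -1.4, -0.3]
grip_width: 0.0855
finger_force: 0.0
clock: 2.85
position: [0.4771, 0.0238, 0.3112]
tool_rot: [-3.14, -0.0, 0.261]
force: [-0.3, -0.4, 1.0]
grip_width: 0.0854
finger_force: 0.0
tcp [0.5124 0.0893 0.2422] d [ 5.1  -5.4   6.92] w [-0.005 -0.35  -0.023]
```

```bash
python3 -m handwheel '[{"dx":2.5,"dy":-2.7,"dz":0,"wx":0,"wy":0,"wz":0,"claw":100},{"dx":2.6,"dy":-2.7,"dz":0,"wx":0,"wy":0,"wz":-0.023,"claw":100},{"dx":0,"dy":0,"dz":0,"wx":0,"wy":-0.12,"wz":0,"claw":100},{"dx":0,"dy":0,"dz":0,"wx":0,"wy":-0.12,"wz":0,"claw":100},{"dx":0,"dy":0,"dz":0,"wx":0,"wy":-0.11,"wz":0,"claw":100},{"dx":0,"dy":0,"dz":0,"wx":0,"wy":0,"wz":0,"claw":100}]'; python3 - <<'E'
from g import *
need(G(.035,-.074,.26),rp,True)
need(G(.035,-.074,.127),rp,True)
f=cam('top'); cv2.imwrite('pics/top1.png',cv2.resize(f['frame'][160:320,180:380],None,fx=3,fy=3))
g=cam('side'); cv2.imwrite('pics/s1.png',cv2.hconcat([cv2.resize(f['frame'][170:310,200:340],None,fx=2.8,fy=2.8),cv2.resize(g['frame'][170:310,230:370],None,fx=2.8,fy=2.8)]))
E
```

```text
clock: 3.6
position: [0.5124, 0.0856, 0.31]
tool_rot: [-3.141, 0.352, 0.28]
force: [-0.1, 0.2, -0.6]
grip_width: 0.0858
finger_force: 0.0
tcp [0.5124 0.0893 0.2422] d [ 2.44 -0.35  6.34] w [-0.003  0.002 -0.005]
tcp [0.5124 0.0893 0.1092] d [ 7.03 -0.34 18.82] w [-0.003  0.002 -0.005]
```

View pics/s1.png

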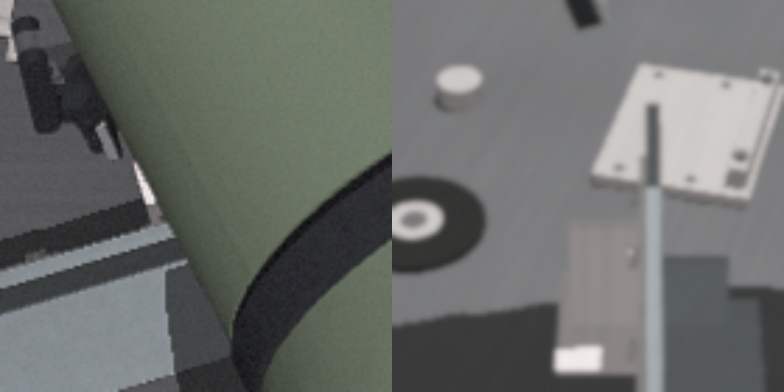

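```bash
python3 -m handwheel '[{"dx":0.95,"dy":-0.34,"dz":2.5,"wx":0,"wy":0,"wz":-0.005,"claw":100},{"dx":0.95,"dy":0,"dz":2.5,"wx":0,"wy":0,"wz":0,"claw":100},{"dx":0.95,"dy":0,"dz":2.5,"wx":0,"wy":0,"wz":0,"claw":100},{"dx":0.95,"dy":0,"dz":2.5,"wx":0,"wy":0,"wz":0,"claw":100},{"dx":0.7,"dy":0,"dz":2,"wx":0,"wy":0,"wz":0,"claw":100},{"dx":0.7,"dy":0,"dz":2,"wx":0,"wy":0,"wz":0,"claw":100},{"dx":0,"dy":0,"dz":0,"wx":0,"wy":0,"wz":0,"claw":100}]'; python3 - <<'E'
from g import *
need(G(.035,-.074,.127),rp,True)
f=cam('top');g=cam('side'); cv2.imwrite('pics/s2.png',cv2.hconcat([cv2.resize(f['frame'][170:310,200:340],None,fx=2.8,fy=2.8),cv2.resize(g['frame'][190:330,250:390],None,fx=2.8,fy=2.8)]))
E
```

```text
clock: 4.58
position: [0.5112, 0.0888, 0.1619]
tool_rot: [-3.14, 0.35, 0.285]
force: [-0.9, -0.0, 0.4]
grip_width: 0.0854
finger_force: 0.0
tcp [0.5124 0.0893 0.1092] d [1.93 0.   4.91] w [-0.002 -0.    -0.   ]
```

View pics/s2.png

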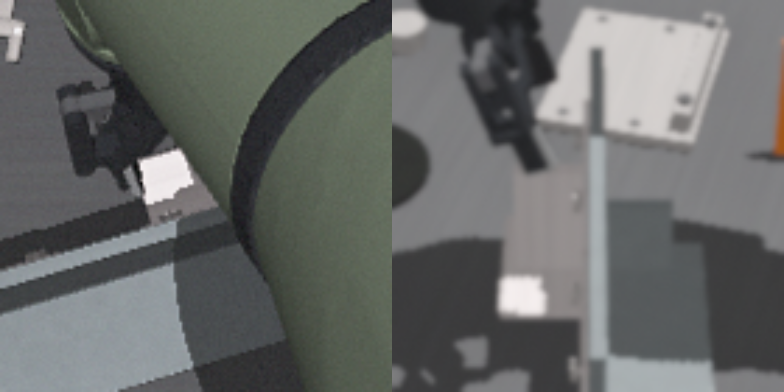

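The fingers are straddling the web line and the gripper body is clear of the rack face. I'll descend and grip.

```bash
python3 -m handwheel '[{"dx":0.5,"dy":0,"dz":1.3,"wx":0,"wy":0,"wz":0,"claw":100},{"dx":0.5,"dy":0,"dz":1.3,"wx":0,"wy":0,"wz":0,"claw":100},{"dx":0.5,"dy":0,"dz":1.3,"wx":0,"wy":0,"wz":0,"claw":100},{"dx":0.43,"dy":0,"dz":1.0,"wx":0,"wy":0,"wz":0,"claw":100},{"dx":0,"dy":0,"dz":0,"wx":0,"wy":0,"wz":0,"claw":100}]'; python3 -c "
from g import *
need(G(.035,-.074,.127),rp,True)"
```

```text
clock: 5.3
position: [0.5126, 0.09, 0.1084]
tool_rot: [-3.139, 0.351, 0.285]
force: [-0.1, -0.3, -0.7]
grip_width: 0.0855
finger_force: 0.0
tcp [0.5124 0.0893 0.1092] d [-0.07  0.06 -0.06] w [-0.002  0.001  0.   ]
```

```bash
python3 -m handwheel '[{"dx":0,"dy":0,"dz":0,"wx":0,"wy":0,"wz":0,"claw":22},{"dx":0,"dy":0,"dz":0,"wx":0,"wy":0,"wz":0,"claw":22},{"dx":0,"dy":0,"dz":0,"wx":0,"wy":0,"wz":0,"claw":22},{"dx":0,"dy":0,"dz":0,"wx":0,"wy":0,"wz":0,"claw":22}]' 30; python3 -m handwheel '[{"dx":0,"dy":0,"dz":0,"wx":0,"wy":0,"wz":0,"claw":15},{"dx":0,"dy":0,"dz":0,"wx":0,"wy":0,"wz":0,"claw":9},{"dx":0,"dy":0,"dz":0,"wx":0,"wy":0,"wz":0,"claw":4},{"dx":0,"dy":0,"dz":0,"wx":0,"wy":0,"wz":0,"claw":0},{"dx":0,"dy":0,"dz":0,"wx":0,"wy":0,"wz":0,"claw":0}]' 30;  python3 -m handwheel '[{"dx":0,"dy":0,"dz":0,"wx":0,"wy":0,"wz":0,"claw":0},{"dx":0,"dy":0,"dz":0,"wx":0,"wy":0,"wz":0,"claw":0}]' 60; python3 -c "
from g import *
print(monitor.observe()['moment'])"
```

```text
clock: 5.8
position: [0.5131, 0.09, 0.1095]
tool_rot: [-3.14, 0.35, 0.285]
force: [-0.6, 0.2, -0.3]
grip_width: 0.0185
finger_force: 0.0
clock: 6.42
position: [0.5132, 0.0901, 0.1094]
tool_rot: [-3.14, 0.35, 0.285]
force: [1.8, 2.5, 2.4]
grip_width: 0.0095
finger_force: 33.3
clock: 6.68
position: [0.5132, 0.0901, 0.1094]
tool_rot: [-3.14, 0.35, 0.285]
force: [2.9, 2.5, 4.1]
grip_width: 0.009
finger_force: 61.4
[ 0.45797245 -0.44488761 -0.12231666]
```

```bash
python3 -m handwheel '[{"dx":-0.086,"dy":0,"dz":-0.235,"wx":0,"wy":0,"wz":0,"claw":0},{"dx":-0.086,"dy":0,"dz":-0.235,"wx":0,"wy":0,"wz":0,"claw":0},{"dx":0,"dy":0,"dz":0,"wx":0,"wy":0,"wz":0,"claw":0}]' ; python3 -m handwheel '[{"dx":-0.151,"dy":0,"dz":-0.413,"wx":0,"wy":0,"wz":0,"claw":0},{"dx":-0.151,"dy":0,"dz":-0.413,"wx":0,"wy":0,"wz":0,"claw":0},{"dx":-0.151,"dy":0,"dz":-0.413,"wx":0,"wy":0,"wz":0,"claw":0},{"dx":-0.151,"dy":0,"dz":-0.413,"wx":0,"wy":0,"wz":0,"claw":0},{"dx":-0.151,"dy":0,"dz":-0.413,"wx":0,"wy":0,"wz":0,"claw":0},{"dx":0,"dy":0,"dz":0,"wx":0,"wy":0,"wz":0,"claw":0},{"dx":0,"dy":0,"dz":0,"wx":0,"wy":0,"wz":0,"claw":0}]'
```

```text
clock: 7.05
position: [0.513, 0.0898, 0.1144]
tool_rot: [-3.14, 0.35, 0.285]
force: [2.2, 0.5, -2.3]
grip_width: 0.0089
finger_force: 60.7
clock: 7.92
position: [0.513, 0.0899, 0.1363]
tool_rot: [-3.14, 0.35, 0.285]
force: [1.0, 0.6, -3.4]
grip_width: 0.0094
finger_force: 60.6
```

```bash
python3 -m handwheel '[{"dx":0.28,"dy":0,"dz":-0.103,"wx":0,"wy":0,"wz":0,"claw":0},{"dx":0.28,"dy":0,"dz":-0.103,"wx":0,"wy":0,"wz":0,"claw":0},{"dx":0,"dy":0,"dz":0,"wx":0,"wy":0,"wz":0,"claw":0}]' ; python3 -m handwheel '[{"dx":0.28,"dy":0,"dz":-0.103,"wx":0,"wy":0,"wz":0,"claw":0},{"dx":0.28,"dy":0,"dz":-0.103,"wx":0,"wy":0,"wz":0,"claw":0},{"dx":0.28,"dy":0,"dz":-0.103,"wx":0,"wy":0,"wz":0,"claw":0},{"dx":0,"dy":0,"dz":0,"wx":0,"wy":0,"wz":0,"claw":0}]'
```

```text
clock: 8.3
position: [0.5189, 0.0917, 0.1362]
tool_rot: [-3.14, 0.35, 0.285]
force: [-0.3, -0.4, -2.9]
grip_width: 0.0089
finger_force: 60.4
clock: 8.8
position: [0.5275, 0.0943, 0.1363]
tool_rot: [-3.14, 0.35, 0.285]
force: [-0.3, -0.3, -3.6]
grip_width: 0.009
finger_force: 60.4
```

```bash
python3 -m handwheel '[{"dx":0.9,"dy":0,"dz":-0.34,"wx":0,"wy":0,"wz":0,"claw":0},{"dx":1.4,"dy":0,"dz":-0.51,"wx":0,"wy":0,"wz":0,"claw":0},{"dx":1.9,"dy":0,"dz":-0.7,"wx":0,"wy":0,"wz":0,"claw":0},{"dx":1.9,"dy":0,"dz":-0.7,"wx":0,"wy":0,"wz":0,"claw":0},{"dx":1.2,"dy":0,"dz":-2.5,"wx":0,"wy":0,"wz":0,"claw":0},{"dx":0,"dy":0,"dz":-2,"wx":0,"wy":0,"wz":0,"claw":0},{"dx":0,"dy":0,"dz":-1,"wx":0,"wy":0,"wz":0,"claw":0}]';python3 - <<'E'
from g import *
def F(x,y,z):
    o=np.array([.484,-.199,0]);c,s=np.cos(.042),np.sin(.042); return o+[c*x-s*y,s*x+c*y,z]
rf=(np.pi,.35,.042)
need(F(.0274+.03,0,.0594+.012+.06),rf)
E
```

```text
clock: 9.68
position: [0.6194, 0.1211, 0.1847]
tool_rot: [-3.14, 0.349, 0.285]
force: [0.1, -0.2, -3.6]
grip_width: 0.009
finger_force: 60.4
tcp [ 0.5413 -0.1966  0.1314] d [-13.61  28.32  10.58] w [ 0.081 -0.001  0.228]
```

```bash
python3 -m handwheel '[{"dx":0,"dy":3,"dz":0,"wx":0,"wy":0,"wz":0,"claw":0},{"dx":0,"dy":4.5,"dz":0,"wx":0,"wy":0,"wz":0,"claw":0},{"dx":-2,"dy":4.5,"dz":0.7,"wx":0,"wy":0,"wz":0,"claw":0},{"dx":-3,"dy":4.3,"dz":1.1,"wx":0,"wy":0,"wz":0,"claw":0},{"dx":-3,"dy":4,"dz":1.1,"wx":0,"wy":0,"wz":0,"claw":0},{"dx":-3,"dy":4,"dz":1.1,"wx":0,"wy":0,"wz":0,"claw":0},{"dx":-2,"dy":3,"dz":0.7,"wx":0,"wy":0,"wz":0,"claw":0},{"dx":0,"dy":0,"dz":0,"wx":0.04,"wy":0,"wz":0.114,"claw":0}]'; python3 -m handwheel '[{"dx":0,"dy":0,"dz":0,"wx":0.04,"wy":0,"wz":0.114,"claw":0},{"dx":0,"dy":0,"dz":0,"wx":0,"wy":0,"wz":0,"claw":0}]';python3 - <<'E'
from g import *
def F(x,y,z):
    o=np.array([.484,-.199,0]);c,s=np.cos(.042),np.sin(.042); return o+[c*x-s*y,s*x+c*y,z]
rf=(np.pi,.35,.042)
need(F(.0274+.03,0,.0594+.012+.06),rf)
f=cam('top');g=cam('side'); cv2.imwrite('pics/s3.png',cv2.hconcat([cv2.resize(f['frame'][160:300,350:490],None,fx=2.8,fy=2.8),cv2.resize(g['frame'][130:270,260:400],None,fx=2.8,fy=2.8)]))
E
```

```text
clock: 10.68
position: [0.5613, -0.183, 0.1841]
tool_rot: [3.14, 0.351, 0.158]
force: [-0.2, 0.9, -3.8]
grip_width: 0.0092
finger_force: 60.4
clock: 10.92
position: [0.5624, -0.1808, 0.1838]
tool_rot: [3.14, 0.35, 0.042]
force: [0.4, 0.1, -2.9]
grip_width: 0.0089
finger_force: 60.4
tcp [ 0.5413 -0.1966  0.1314] d [-0.24  1.48  5.67] w [ 0.002  0.    -0.   ]
```

View pics/s3.png

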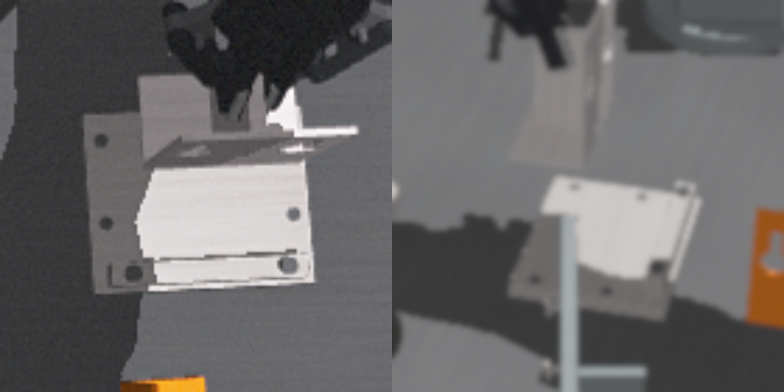

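```bash
cat >> g.py <<'E'
def F(x,y,z):
    o=np.array([.484,-.199,0]);c,s=np.cos(.042),np.sin(.042); return o+[c*x-s*y,s*x+c*y,z]
rf=(np.pi,.35,.042)
def model(yaw):
    s=monitor.observe(); c,sn=np.cos(yaw),np.sin(yaw); p=np.array(s['position'])
    B=lambda x,y,z:p+[c*(x-.0274)-sn*y,sn*(x-.0274)+c*y,z-.0594]
    return np.array([B(*q) for q in [(0,.05,.11),(0,-.05,.11),(0,.05,0),(0,-.05,0),(.06,.05,.0),(.06,.05,.004),(.06,-.05,.004)]])
E
python3 - <<'E'
from g import *
M=model(.042)
for n,(x0,y0) in {'top':(350,160),'side':(260,130)}.items():
    f=cam(n); p=(proj(f,M)-[x0,y0]); print(n,np.round(p*2.8).tolist())
    im=cv2.resize(f['frame'][y0:y0+140,x0:x0+140],None,fx=2.8*2,fy=2.8*2,interpolation=cv2.INTER_CUBIC)
    for q in p*5.6: cv2.circle(im,tuple(int(v) for v in np.clip(q,-999,1999)),2,(0,0,255),-1)
    cv2.imwrite(f'pics/ov_{n}.png',im[:600,:760])
a=cv2.imread('pics/ov_top.png'); b=cv2.imread('pics/ov_side.png'); cv2.imwrite('pics/ov.png',cv2.hconcat([a[60:440,200:600],b[0:380,200:600]]))
E
```

```text
top [[176.0, 140.0], [351.0, 133.0], [137.0, 169.0], [291.0, 162.0], [131.0, 77.0], [132.0, 75.0], [286.0, 69.0]]
side [[192.0, 40.0], [223.0, -23.0], [190.0, 165.0], [219.0, 98.0], [115.0, 154.0], [115.0, 149.0], [148.0, 83.0]]
```

View pics/ov.png

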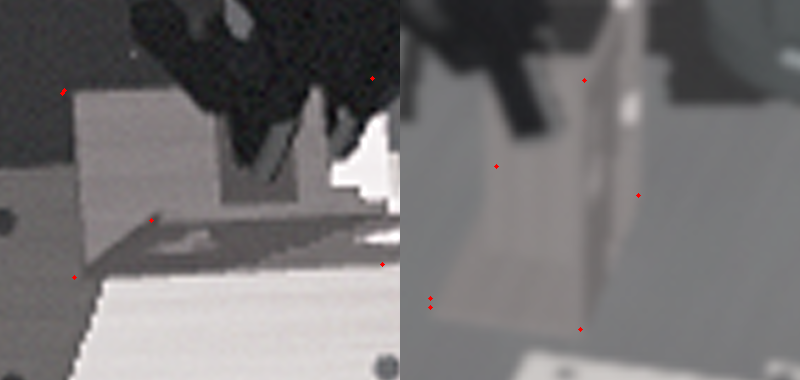

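The overlay matches to about 2–3 mm: upright, parallel, and about 3 mm off in −y. I'll move over the plate with the back about 10 mm off the fence, then lower by feel.

```bash
python3 -c "
from g import *
need(F(.0274+.008,.002,.0594+.012+.025),rf)"
```

```text
tcp [ 0.5193 -0.1955  0.0964] d [-1.13  1.39  9.74] w [0.002 0.    0.003]
```

```bash
python3 -m handwheel '[{"dx":-0.2,"dy":0.7,"dz":1.5,"wx":0,"wy":0,"wz":0.003,"claw":0},{"dx":-0.3,"dy":0.7,"dz":2.5,"wx":0,"wy":0,"wz":0,"claw":0},{"dx":-0.3,"dy":0,"dz":2.5,"wx":0,"wy":0,"wz":0,"claw":0},{"dx":-0.2,"dy":0,"dz":2,"wx":0,"wy":0,"wz":0,"claw":0},{"dx":-0.1,"dy":0,"dz":1.2,"wx":0,"wy":0,"wz":0,"claw":0},{"dx":0,"dy":0,"dz":0,"wx":0,"wy":0,"wz":0,"claw":0}]'; python3 -c "
from g import *
need(F(.0274+.008,.002,.0594+.012+.006),rf)"
```

```text
clock: 11.88
position: [0.5191, -0.1962, 0.0961]
tool_rot: [3.139, 0.351, 0.039]
force: [0.5, -1.0, -3.3]
grip_width: 0.0091
finger_force: 60.2
tcp [ 0.5193 -0.1955  0.0774] d [ 0.67 -0.07  1.75] w [ 0.001  0.001 -0.002]
```

Down 19 mm, then 1 mm steps with force checks (1 mm down = dx 0.034, dz 0.094).

```bash
python3 -m handwheel '[{"dx":0.17,"dy":0,"dz":0.47,"wx":0,"wy":0,"wz":-0.002,"claw":0},{"dx":0.17,"dy":0,"dz":0.47,"wx":0,"wy":0,"wz":0,"claw":0},{"dx":0.17,"dy":0,"dz":0.47,"wx":0,"wy":0,"wz":0,"claw":0},{"dx":0.1,"dy":0,"dz":0.28,"wx":0,"wy":0,"wz":0,"claw":0},{"dx":0,"dy":0,"dz":0,"wx":0,"wy":0,"wz":0,"claw":0}]'; python3 -m handwheel '[{"dx":0.034,"dy":0,"dz":0.094,"wx":0,"wy":0,"wz":0,"claw":0},{"dx":0.034,"dy":0,"dz":0.094,"wx":0,"wy":0,"wz":0,"claw":0},{"dx":0,"dy":0,"dz":0,"wx":0,"wy":0,"wz":0,"claw":0}]'
```

```text
clock: 12.5
position: [0.5195, -0.196, 0.0786]
tool_rot: [3.14, 0.35, 0.041]
force: [-0.1, 0.4, -3.7]
grip_width: 0.009
finger_force: 60.3
clock: 12.88
position: [0.5196, -0.1961, 0.0768]
tool_rot: [3.14, 0.35, 0.041]
force: [0.8, -0.1, -3.0]
grip_width: 0.0091
finger_force: 60.3
```

```bash
python3 - <<'E'
from g import *
M=model(.042)
f=cam('top'); g=cam('side'); 
print(np.round(proj(f,M),1).tolist()); print(np.round(proj(g,M),1).tolist())
cv2.imwrite('pics/s4.png',cv2.hconcat([cv2.resize(f['frame'][180:280,370:470],None,fx=4,fy=4,interpolation=cv2.INTER_CUBIC),cv2.resize(g['frame'][155:255,285:385],None,fx=4,fy=4,interpolation=cv2.INTER_CUBIC)]))
E
```

```text
[[408.9, 244.0], [464.4, 241.5], [397.0, 249.4], [446.5, 247.2], [395.0, 219.7], [395.4, 219.4], [444.8, 217.2]]
[[349.2, 187.0], [358.4, 163.1], [347.6, 227.1], [356.5, 202.2], [322.1, 223.0], [322.1, 221.6], [332.2, 197.2]]
```

View pics/s4.png

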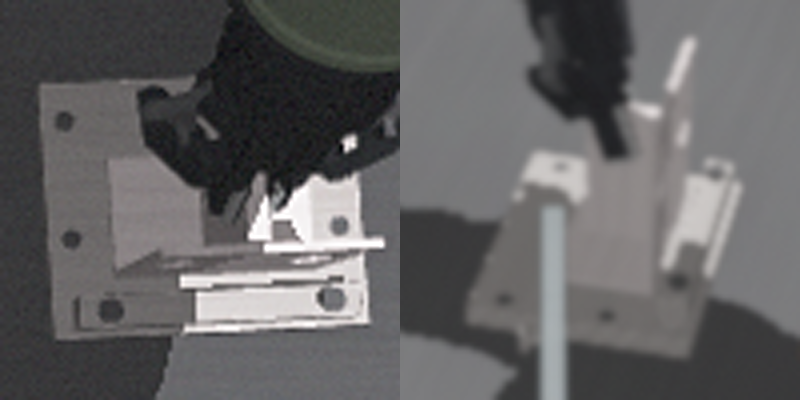

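The bracket is upright over the plate with its back about 8–9 mm off the fence and roughly centred. I'll keep lowering by feel.

```bash
for i in 1; do python3 -m handwheel '[{"dx":0.034,"dy":0,"dz":0.094,"wx":0,"wy":0,"wz":0,"claw":0},{"dx":0.034,"dy":0,"dz":0.094,"wx":0,"wy":0,"wz":0,"claw":0},{"dx":0,"dy":0,"dz":0,"wx":0,"wy":0,"wz":0,"claw":0}]'; done; python3 -m handwheel '[{"dx":0.034,"dy":0,"dz":0.094,"wx":0,"wy":0,"wz":0,"claw":0},{"dx":0,"dy":0,"dz":0,"wx":0,"wy":0,"wz":0,"claw":0}]'
```

```text
clock: 13.35
position: [0.5196, -0.196, 0.0747]
tool_rot: [3.14, 0.35, 0.041]
force: [0.6, 0.9, -3.2]
grip_width: 0.0087
finger_force: 60.3
clock: 13.6
position: [0.5195, -0.196, 0.0737]
tool_rot: [3.14, 0.35, 0.041]
force: [0.8, -0.5, -2.9]
grip_width: 0.009
finger_force: 60.3
```

```bash
python3 -m handwheel '[{"dx":-0.188,"dy":0,"dz":0.068,"wx":0,"wy":0,"wz":0,"claw":0},{"dx":-0.188,"dy":0,"dz":0.068,"wx":0,"wy":0,"wz":0,"claw":0},{"dx":-0.094,"dy":0,"dz":0.034,"wx":0,"wy":0,"wz":0,"claw":0},{"dx":0,"dy":0,"dz":0,"wx":0,"wy":0,"wz":0,"claw":0}]';python3 -m handwheel '[{"dx":-0.094,"dy":0,"dz":0.034,"wx":0,"wy":0,"wz":0,"claw":0},{"dx":-0.094,"dy":0,"dz":0.034,"wx":0,"wy":0,"wz":0,"claw":0},{"dx":0,"dy":0,"dz":0,"wx":0,"wy":0,"wz":0,"claw":0}]'
```

```text
clock: 14.1
position: [0.5145, -0.1963, 0.0738]
tool_rot: [3.14, 0.35, 0.041]
force: [-0.2, 0.0, -3.4]
grip_width: 0.0094
finger_force: 60.3
clock: 14.48
position: [0.5125, -0.1964, 0.0738]
tool_rot: [3.14, 0.35, 0.041]
force: [-0.4, 1.6, -3.1]
grip_width: 0.0092
finger_force: 60.3
```

```bash
python3 -m handwheel '[{"dx":-0.07,"dy":0,"dz":0.025,"wx":0,"wy":0,"wz":0,"claw":0},{"dx":0,"dy":0,"dz":0,"wx":0,"wy":0,"wz":0,"claw":0}]';python3 -c "
from g import *
print(monitor.observe()['moment'])"
```

```text
clock: 14.72
position: [0.5118, -0.1964, 0.0738]
tool_rot: [3.14, 0.35, 0.041]
force: [0.1, 0.3, -4.1]
grip_width: 0.0091
finger_force: 60.3
[-0.02424941 -0.68995334  0.00690954]
```

Not touching the fence yet, so I'll creep on in 0.7 mm steps.

```bash
python3 -m handwheel '[{"dx":-0.066,"dy":0,"dz":0.024,"wx":0,"wy":0,"wz":0,"claw":0},{"dx":0,"dy":0,"dz":0,"wx":0,"wy":0,"wz":0,"claw":0}]' | grep -E 'pos|force'
python3 -m handwheel '[{"dx":-0.047,"dy":0,"dz":0.017,"wx":0,"wy":0,"wz":0,"claw":0},{"dx":0,"dy":0,"dz":0,"wx":0,"wy":0,"wz":0,"claw":0}]' | grep -E 'pos|force'
```

```text
position: [0.5112, -0.1964, 0.0738]
force: [0.6, 0.1, -3.4]
finger_force: 60.5
position: [0.511, -0.1964, 0.0739]
force: [2.8, -0.1, -3.1]
finger_force: 60.6
```

```bash
python3 -m handwheel '[{"dx":-0.047,"dy":0,"dz":0.017,"wx":0,"wy":0,"wz":0,"claw":0},{"dx":0,"dy":0,"dz":0,"wx":0,"wy":0,"wz":0,"claw":0}]' | grep -E 'pos|force'

```

```text
position: [0.5108, -0.1964, 0.074]
force: [5.6, 1.0, -3.0]
finger_force: 60.9
```

Fence contact (+5.6 N). Now lower onto the plate.

```bash
python3 -m handwheel '[{"dx":0.034,"dy":0,"dz":0.094,"wx":0,"wy":0,"wz":0,"claw":0},{"dx":0,"dy":0,"dz":0,"wx":0,"wy":0,"wz":0,"claw":0}]' | grep -E 'pos|force'
python3 -m handwheel '[{"dx":0.02,"dy":0,"dz":0.056,"wx":0,"wy":0,"wz":0,"claw":0},{"dx":0,"dy":0,"dz":0,"wx":0,"wy":0,"wz":0,"claw":0}]' | grep -E 'pos|force'
```

```text
position: [0.5108, -0.1964, 0.0729]
force: [5.4, 0.2, -2.5]
finger_force: 61.1
position: [0.5108, -0.1964, 0.0724]
force: [5.6, 0.9, -1.9]
finger_force: 61.1
```

```bash
python3 -m handwheel '[{"dx":0.02,"dy":0,"dz":0.056,"wx":0,"wy":0,"wz":0,"claw":0},{"dx":0,"dy":0,"dz":0,"wx":0,"wy":0,"wz":0,"claw":0}]' | grep -E 'pos|force'
```

```text
position: [0.5108, -0.1965, 0.072]
force: [5.2, -0.3, 0.8]
finger_force: 61.4
```

```bash
python3 -m handwheel '[{"dx":0.02,"dy":0,"dz":0.056,"wx":0,"wy":0,"wz":0,"claw":0},{"dx":0,"dy":0,"dz":0,"wx":0,"wy":0,"wz":0,"claw":0}]' | grep -E 'pos|force'
```

```text
position: [0.511, -0.1966, 0.0718]
force: [4.9, -0.4, 8.0]
finger_force: 62.6
```

Seated (8 N on the plate, 5 N on the fence). Ease the grip, open, back off along the tool axis.

```bash
python3 -m handwheel '[{"dx":0,"dy":0,"dz":0,"wx":0,"wy":0,"wz":0,"claw":0},{"dx":0,"dy":0,"dz":0,"wx":0,"wy":0,"wz":0,"claw":0}]' 20; python3 -m handwheel '[{"dx":0,"dy":0,"dz":0,"wx":0,"wy":0,"wz":0,"claw":15},{"dx":0,"dy":0,"dz":0,"wx":0,"wy":0,"wz":0,"claw":25},{"dx":0,"dy":0,"dz":0,"wx":0,"wy":0,"wz":0,"claw":40},{"dx":0,"dy":0,"dz":0,"wx":0,"wy":0,"wz":0,"claw":50},{"dx":0,"dy":0,"dz":0,"wx":0,"wy":0,"wz":0,"claw":50}]'
```

```text
clock: 16.73
position: [0.511, -0.1966, 0.0718]
tool_rot: [3.139, 0.348, 0.041]
force: [5.1, -0.2, 8.5]
grip_width: 0.0092
finger_force: 62.6
clock: 17.35
position: [0.5101, -0.1965, 0.071]
tool_rot: [3.14, 0.35, 0.041]
force: [0.7, 0.7, 0.4]
grip_width: 0.0425
finger_force: 0.0
```

```bash
python3 -m handwheel '[{"dx":0,"dy":0,"dz":-1,"wx":0,"wy":0,"wz":0,"claw":50},{"dx":0,"dy":0,"dz":-2,"wx":0,"wy":0,"wz":0,"claw":50},{"dx":0,"dy":0,"dz":-3,"wx":0,"wy":0,"wz":0,"claw":50},{"dx":0,"dy":0,"dz":-4,"wx":0,"wy":0,"wz":0,"claw":50},{"dx":0,"dy":0,"dz":-4,"wx":0,"wy":0,"wz":0,"claw":50},{"dx":0,"dy":0,"dz":-4,"wx":0,"wy":0,"wz":0,"claw":50},{"dx":0,"dy":2,"dz":-3,"wx":0,"wy":0,"wz":0,"claw":50},{"dx":0,"dy":0,"dz":0,"wx":0,"wy":0,"wz":0,"claw":50}]'; python3 - <<'E'
from g import *
f=cam('top'); g=cam('side'); 
cv2.imwrite('pics/s5.png',cv2.hconcat([cv2.resize(f['frame'][180:280,370:470],None,fx=4,fy=4,interpolation=cv2.INTER_CUBIC),cv2.resize(g['frame'][155:255,285:385],None,fx=4,fy=4,interpolation=cv2.INTER_CUBIC)]))
E
```

```text
clock: 18.35
position: [0.5839, -0.2143, 0.2706]
tool_rot: [3.138, 0.347, 0.039]
force: [-0.1, 0.2, -0.3]
grip_width: 0.0422
finger_force: 0.0
```

View pics/s5.png

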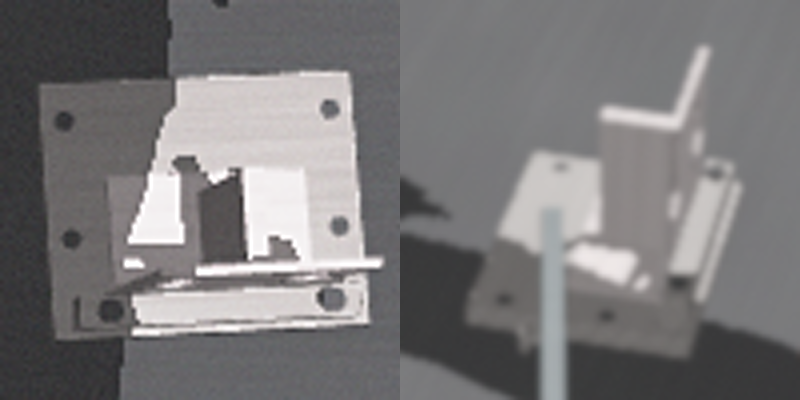

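The bracket stands upright and flush against the fence: its leg edge (197,268)–(383,260) is parallel to the fence line, it is centred, and the gripper is clear.

```bash
python3 -c "
from workcell import job_done
print(job_done())"
```

```text
the job is handed in; nothing more can be done
None
```

The bracket is off its screws, standing upright on the fixture plate against the fence and released. The job is handed in at about 18.5 s on the robot's clock; no verdict came back, and I did not re-check the flat plate, disc, puck or spanner in a final picture.

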